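Fill the bowl for the listing photo and hold the camera column up

TASK

Get the listing photo ready: pick up the sorting tray by its handle, tip its four wooden game pieces off the open end into the white bowl, and set the empty tray flat on the table again. Then squeeze the trigger in the grip of the camera column, pull the column past its first stop all the way up to its second stop, and finish while still holding it there by the grip. Leave the bowl and everything else on the table where they are.

Things in the scene. Friction and masses are not known exactly. Their poses are not given: they have to be found in the camera images.
- tray_grip (a point): Where to hold the small wooden sorting tray (grey felt floor, lying flat): centre of its handle bar, 24 mm above the tray's underside. Handle along own x, 20 mm wide (y), 18 mm high, 15 mm clear of the table, free from 36 mm behind to 40 mm ahead of this point. Own +x points to the pouring end, +z up. 100 to 160 g, centre of mass 60 mm ahead.
- tray_lip (a point): Middle of the tray's open front edge, on its floor (4 mm above the underside), 150 mm ahead of the handle point along own +x, 20 mm lower; same axes. Floor 110 mm long, 90 mm wide outside; side walls 22 mm high, back wall 30 mm, all 4 mm thick; no front wall. Pieces start to slide at 25 to 34 degrees of tilt; 45 to 50 degrees empties it.
- meeple_mid (a point): Centre of a wooden person-shaped game piece lying flat on the tray, 29 x 27 x 14 mm.
- house_mid (a point): Centre of a wooden house-shaped game piece on the tray, 22 x 20 mm, 23 mm high.
- checker_mid (a point): Centre of a wooden draughts disc on the tray, 28 mm across, 12 mm thick.
- die_mid (a point): Centre of a jumbo wooden die on the tray, 20 mm. Each of the four pieces weighs 14 g.
- bowl_in (a point): Centre of the inner floor of the round white ceramic bowl (rim 160 mm across, 48 mm high above the table, 0.45 kg), 5 mm above the table. It stands loose and empty on the dark mat.
- stand: Camera column, fixed to the table: round steel foot 150 mm across, 14 mm thick; upright aluminium outer tube 32 mm thick, collar ending 174 mm up. Origin at the centre of the foot's underside, +z up; the grip sticks out to own -x, the camera looks along own +y.
- head: Head sliding up and down on top of the column: cross bar with a black rubber grip to own -x and a camera to own +x (0 to 110 mm from the tube axis, top 125 mm above the bar). Origin on the tube axis at bar height, 200 mm above the table when down; axes as the stand's. It weighs 0.4 to 0.6 kg; let go between stops it sinks to the stop below.
- grip (a point): Centre of the rubber grip, 105 mm from the tube axis along the head's own -x, 200 mm above the table when down, 300 mm at the second stop. The grip lies level along own x: 100 mm long, 28 mm wide (own y), 32 mm high; 37 mm wide over the trigger, 31 mm squeezed. Squeezing here between two fingers across own y presses the trigger.
- trigger_face (a point): Outer face of the aluminium trigger plate in the grip's own -y side, level with the grip centre: 46 mm long (x), 18 mm high, standing 9 mm proud of the grip. Pressed 6 mm towards own +y it withdraws the column's lock pin. This point stays with the head and marks the unpressed face.
- trigger (a joint): Trigger travel: 0 out (column locked if at a stop), 0.006 m fully pressed (unlocked); about 4 N to begin, 7 N fully in. It springs back when let go.
- mast (a joint): Height of the telescoping column, m: 0 down, first stop 0.050, second stop 0.100, which is the end of its travel. It locks at each of these while the trigger is out; with the trigger pressed it slides freely past the first stop (about 5 to 10 N to pull).
- deck_case: Bystander: grey and black card deck case 100 x 72 x 46 mm; origin at the centre of its underside. Leave it where it stands.
- dice_tin: Bystander: round metal tin 62 mm across, 38 mm high, near the bowl and the column; origin at the centre of its underside. Leave it where it stands.
- card_box: Bystander: flat blue card box 92 x 66 x 22 mm; origin at the centre of its underside. Leave it where it stands.
- dust_brush: Bystander: small dusting brush 170 mm long lying on the table; origin at the centre of its underside. Leave it where it stands.
- sleeve_pack: Bystander: flat clear pack of card sleeves 70 x 95 x 18 mm; origin at the centre of its underside. Leave it where it stands.
- mug: Bystander: blue ceramic mug 80 mm across, 92 mm high; origin at the centre of its underside. Leave it where it stands.
- price_gun: Bystander: hand price labeller lying on its side, about 190 mm long, 44 mm high; origin at the centre of its underside. Leave it where it stands.

How it is judged:
On the way, in this order (a step that is already met when the one before it is completed fails the run):
1. the tray is tipped at the bowl (angle between tray_grip's own z axis and vertical above 0.35 rad and horizontal distance between tray_lip and bowl_in below 0.12 m and height (world z) of tray_lip below 0.2 m), for 0.05 s.
2. all four pieces lie in the bowl (horizontal distance between each of meeple_mid, house_mid, checker_mid, die_mid and bowl_in below 0.072 m and height (world z) of each of meeple_mid, house_mid, checker_mid, die_mid below 0.058 m), for 0.2 s.
3. the tray is flat on the table again and let go (height (world z) of tray_grip between 0.018 and 0.03 m and angle between tray_grip's own z axis and vertical below 0.1 rad and distance between the grasp point and tray_grip above 0.05 m), for 0.2 s.
4. the trigger is squeezed (value of joint trigger above 0.0045 m), for 0.1 s.
5. the column is at its second stop, held by the grip (value of joint mast above 0.095 m and contact force between the fingers and head above 3 N), for 0.3 s.
At the end, for the whole second after the job is handed in: All four pieces in the bowl (centres within 72 mm of its middle, under 58 mm above the table), tray flat on the table (within 0.1 rad), column still and within 5 mm of its second stop, fingers on the grip (grasp point within 50 mm of its centre, contact over 3 N) (all of step 2 and all of step 5 and height (world z) of tray_grip between 0.018 and 0.03 m and angle between tray_grip's own z axis and vertical below 0.1 rad and velocity of joint mast between -0.01 and 0.01 m/s and distance between the grasp point and grip below 0.05 m); the arm keeps its last pose, push and grip.
It fails at once if the bowl is pushed away (distance of bowl_in from where it was at the start of the episode above 0.04 m).
It fails at once if something else on the table is disturbed (distance of any of deck_case, dice_tin, card_box, dust_brush, sleeve_pack, mug, price_gun from where it was at the start of the episode above 0.03 m or angle between any of deck_case, dice_tin, card_box, dust_brush, sleeve_pack, mug, price_gun's own z axis and vertical above 0.4 rad).
It also fails if it takes over 64 s, if anything falls off the work surface, if the arm or the gripper's body presses on something with over 40 N, if the wrist force passes 120 N, or if a joint passes its speed limit or range.

ROBOT

A 6-joint arm with a two-finger parallel gripper is mounted at the origin on the work surface. World frame = base frame: x ahead of the robot, y to its left, z up, the work surface at z = 0. Lengths are in m, angles in rad, forces in N, time in s.
With the tool pointing down it reaches from about 0.3 to 0.775 m from the base axis. Payload 14.6 kg.
Tool frame: the origin (TCP) lies at the centre of the arm's flange, where the gripper is bolted on; the fingertips stand 199 mm ahead of it and the grasp point (between the pads) lies ctrl.tcp_to_grasp ahead of it (ctrl.tcp_to_grasp is the distance from the TCP to the grasp point, in m); z points along the fingers, y is the line along which they close (so a half turn about z gives the same grasp; the last joint's range is limited). The gripper opens to 94 mm and grips with 3 to 60 N. Pads are 16 mm wide; open, the fingers measure 119 mm over their backs; the gripper's body (75 mm by 177 mm) begins 78 mm behind the grasp point.
Start: joints at [-1.279, 0.3, 1.521, -0, 1.321, -0.067], TCP at [0.193, -0.515, 0.405] pointing down, gripper open.
Joint ranges: [-3.03, 3.03], [-0.79, 2.21], [0.23, 2.52], [-1.04, 4.18], [0, 3.07], [-2.55, 2.55]. Speed limits (rad/s): [2.22, 2.22, 2.57, 3.14, 3.14, 3.14].

INTERFACE

Orientations are given as [roll, pitch, yaw] about the fixed x, y, z axes, in that order (R = Rz(yaw) Ry(pitch) Rx(roll)).
In Python, from station import ctrl gives the robot as it stands. The module is installed in compiled form; this text tells all that it offers.
- The arm moves only by the shell command python3 -m jog 'ROWS' [OPENING] [FORCE]. ROWS is JSON, a list of rows, each a list of 6 numbers: the shift along the tool's x, y, z in cm, then the turn, a rotation vector about the tool's x, y, z in rad. In form: [[tx, ty, tz, ax, ay, az], ...]. A call has 1 to 8 rows; each row is the pose to reach, as a shift and turn from the pose commanded when the call began, along the tool's axes at that moment; what a row does not reach only later rows make up. A row lasts 1/10 s, in which the tool goes at most 50 mm and 8.59 degrees, less where a joint would pass 70% of its speed; a pose out of reach is approached as far as the arm can. A call with a gripper value outside its range is refused whole. OPENING is the opening in per cent of the stroke, from 0 (shut) to 100 (fully open), set as the call begins (- or left out, the last holds). The fingers move at their own pace and stop on an object; FORCE is the grip in N (left out, the last holds). Time passes only in rows, so rows that repeat a pose let the fingers close. It gives the time, the measured TCP pose, the force, the opening and the grip force at its end, in the units of the state.
- ctrl.get_obs(): the state, without advancing time (a new reading comes with each control period).
- ctrl.camera(name): name is "scene" or "top"; returns a dict with "img" (384x512x3 uint8, blue, green, red), "intrinsics" (3x3 intrinsics, pixels), "R" (3x3) and "t" (3): a world point X has camera coordinates R X + t. Camera axes: x right, y down, z forward; pixel columns grow to the right and rows downward; lengths in m; the calibration is good to about 2 mm. A picture is of the moment at which its call begins. There is no depth.
- ctrl.hand_in(): hands the job in; it is judged then, once.
The state is a dict: "time_s": time; "qpos": joint angles; "joint_vel": joint speeds; "tau": joint torques, N m; "ee_pos": TCP position; "eef_rot": TCP orientation; "force": force on the tool from outside, world axes, zero at the start; "moment": the same for the moment, N m; "grip_width": finger opening in m; "grip_force": force on a finger pad.
Only numpy, scipy, OpenCV 4.12 (cv2) and the standard library are available. Lean on these libraries where they do the work, as an engineer would, in place of code of your own. Each camera call takes 0.05 s, during which the arm holds its last target. There are 200 camera calls.

## Working session

There is one attempt and no reset: what is moved stays moved. The work goes in short steps, Python scripts to look and compute and a shell command to move; the robot and the scene stay as the last step left them, time stands still between calls to the robot, and variables do not carry over. Pictures are saved under pics/ and viewed, at most 13 in all, crops included, and the job is handed in when it is done.

```bash
mkdir -p pics; cat > h.py <<'E'
import numpy as np, cv2
from station import ctrl
from scipy.spatial.transform import Rotation as R
def snap(n,f=None):
    c=ctrl.camera(n)
    if f: cv2.imwrite('pics/'+f,c['img'])
    return c
def ray(c,u,v):
    K,Rm,t=[np.array(c[k],float) for k in('intrinsics','R','t')]
    d=Rm.T@np.linalg.solve(K,[u,v,1]); return -Rm.T@t,d
def onz(c,u,v,z):
    o,d=ray(c,u,v); return o+d*(z-o[2])/d[2]
def tri(c1,p1,c2,p2):
    o,d=ray(c1,*p1);q,e=ray(c2,*p2)
    s=np.linalg.lstsq(np.c_[d,-e],q-o,rcond=None)[0]
    a,b=o+s[0]*d,q+s[1]*e; return (a+b)/2,np.linalg.norm(a-b)
def proj(c,X):
    p=np.array(c['intrinsics'])@(np.array(c['R'])@X+np.array(c['t'])); return p[:2]/p[2]
E
python3 - <<'E'
from h import *
a=snap('scene','s0.png');b=snap('top','t0.png')
for c in(a,b): print(np.round(c['intrinsics'],1).tolist(),np.round(ray(c,256,192),3).tolist())
o=ctrl.get_obs();print(o['ee_pos'],o['eef_rot'],ctrl.tcp_to_grasp,o['force'],o['time_s'])
E
```

```text
[[426.9, 0.0, 253.9], [0.0, 426.9, 201.6], [0.0, 0.0, 1.0]] [[1.271, -0.687, 1.32], [-0.487, 0.436, -0.757]]
[[384.0, 0.0, 254.8], [0.0, 384.0, 190.2], [0.0, 0.0, 1.0]] [[0.477, -0.049, 1.198], [0.068, -0.004, -0.998]]
[ 0.1931323  -0.51494904  0.40413853] [-3.14053449e+00 -3.40793837e-05  3.58841546e-01] 0.1804 [-0.21618277 -0.20240387 -0.17861358] 0.1
```

View pics/s0.png

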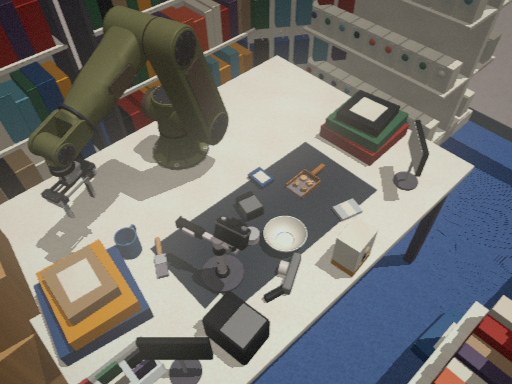

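View pics/t0.png

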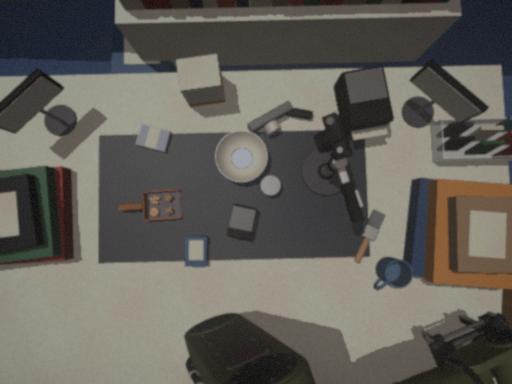

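The scene picture shows the tray at (303,182) with its handle up and to the right, the bowl at (285,235), and the column foot at (222,270) with its grip at about (190,228). In the top view the tray is at (163,205) with its handle at (130,208), the bowl at (242,157), the foot at (325,172) and the grip at about (352,200). I'll enlarge both.

```bash
python3 - <<'E'
from h import *
t=cv2.imread('pics/t0.png');s=cv2.imread('pics/s0.png')
f=lambda x:np.uint8(255*(x/255.)**.6)
cv2.imwrite('pics/t0c.png',f(cv2.resize(t[105:255,110:375],None,fx=3,fy=3,interpolation=cv2.INTER_CUBIC)))
cv2.imwrite('pics/s0c.png',f(cv2.resize(s[155:305,165:345],None,fx=4,fy=4,interpolation=cv2.INTER_CUBIC)))
E
```

```text
(no output)
```

View pics/t0c.png

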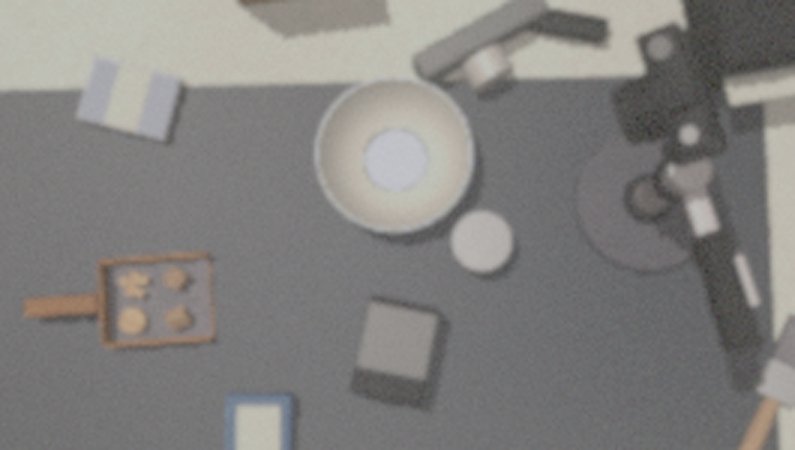

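View pics/s0c.png

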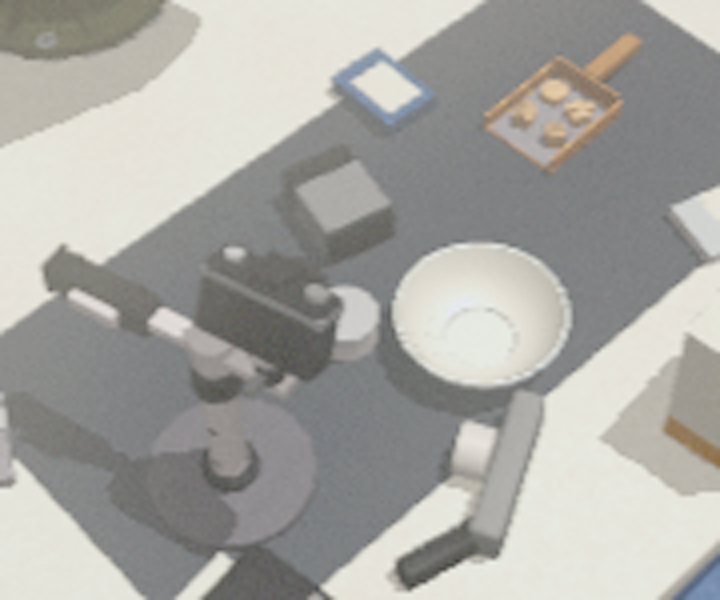

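In the enlarged crops, the top one shows the handle running from (25,307) to (98,304) and the lip edge at x≈213, with the bowl rim centred at (395,157), the trigger plate at (747,280) and the foot centre at (648,200). In the scene crop the handle runs (632,44)–(592,78), the trigger is at (92,310), and the grip end is at (58,270).

```bash
python3 - <<'E'
from h import *
a=ctrl.camera('scene');b=ctrl.camera('top')
T=lambda x,y:(110+(x-1)/3,105+(y-1)/3); S=lambda x,y:(165+(x-1.5)/4,155+(y-1.5)/4)
for n,p,q in [('handle end',(25,307),(632,44)),('handle wall',(100,304),(590,80)),('trig mid',(747,280),(92,310)),('grip outer',(744,370),(62,270)),
 ('foot',(648,202),(232,472)),('bowl floor',(396,160),(480,337)),('lipL',(212,257),(548,168)),('lipR',(213,340),(490,124)),('trig a',(739,257),(113,322)),('trig b',(756,303),(72,296)),('camtop',(660,47),(318,294)),('clamp',(688,133),(236,255)),
 ('deck',(400,340),(342,197)),('tin',(482,241),(345,313))]:
    X,e=tri(b,T(*p),a,S(*q)); print(n,X.round(4),round(e,4))
# bowl rim by mask
for c,roi,z in((b,(200,115,85,85),.048),(a,(255,205,65,60),.048)):
    x,y,w,h=roi; g=cv2.cvtColor(c['img'],cv2.COLOR_BGR2GRAY)[y:y+h,x:x+w]
    _,m=cv2.threshold(cv2.GaussianBlur(g,(3,3),0),0,255,cv2.THRESH_OTSU)
    k=max(cv2.findContours(m,0,1)[0],key=cv2.contourArea); hull=cv2.convexHull(k)[:,0]+[x,y]
    P=np.array([onz(c,u,v,z)[:2] for u,v in hull]);ce,r=cv2.minEnclosingCircle(P.astype(np.float32)*1000)
    print('rim',ce,r)
print('foot z0',onz(b,*T(648,202),.014),onz(a,*S(232,472),.014))
for p in((25,297),(25,317),(98,297),(98,314)): print(onz(b,*T(*p),.033).round(4))
E
```

```text
handle end [0.5203 0.3678 0.0197] 0.0044
handle wall [0.5235 0.2941 0.0195] 0.0024
trig mid [ 0.5236 -0.3195  0.2017] 0.0017
grip outer [ 0.4515 -0.312   0.18  ] 0.0203
foot [ 0.6173 -0.272   0.0064] 0.0047
bowl floor [ 0.6668 -0.0116  0.0072] 0.0023
lipL [0.5701 0.1814 0.0097] 0.0036
lipR [0.4853 0.1832 0.0052] 0.0064
trig a [ 0.5438 -0.3139  0.2003] 0.0016
trig b [ 0.5038 -0.3248  0.206 ] 0.0029
camtop [ 0.7015 -0.2288  0.3157] 0.0017
clamp [ 0.6331 -0.2485  0.315 ] 0.0006
deck [ 0.4794 -0.0129  0.0474] 0.0023
tin [ 0.5771 -0.098   0.0375] 0.0017
rim (704.869140625, 19.560773849487305) 127.84624481201172
rim (667.3368530273438, -10.944628715515137) 80.12998962402344
foot z0 [ 0.61493009 -0.27236857  0.014     ] [ 0.62260678 -0.27265864  0.014     ]
[0.5312 0.365  0.033 ]
[0.5109 0.365  0.033 ]
[0.5294 0.2912 0.033 ]
[0.5122 0.2912 0.033 ]
```

Two-view results: bowl ≈ (0.667,-0.011), tray grip ≈ (0.522,0.331,0.024) with tray yaw ≈ -88°, and column grip ≈ (0.517,-0.298,0.20) with stand yaw ≈ 14.5°. Next I move above the tray.

```bash
cat >> h.py <<'E'
G=ctrl.tcp_to_grasp
def rows(*targets):
    """targets: (grasp point xyz, Rotation of tool) -> rows for jog from present pose"""
    o=ctrl.get_obs();p=np.array(o['ee_pos']);r=R.from_euler('xyz',o['eef_rot'])
    for g,q in targets:
        d=r.inv().apply(np.array(g)-q.apply([0,0,G])-p)*100; w=(r.inv()*q).as_rotvec()
        print([round(float(x),2) for x in d]+[round(float(x),3) for x in w])
def down(yaw): return R.from_euler('xyz',[np.pi,0,yaw])
def st():
    o=ctrl.get_obs();r=R.from_euler('xyz',o['eef_rot'])
    print('grasp',(o['ee_pos']+r.apply([0,0,G])).round(4),'rot',np.round(o['eef_rot'],3),'q',np.round(o['qpos'],2),'F',np.round(o['force'],1),'w',o['grip_width'],'gf',o['grip_force'],o['time_s'])
E
python3 -c "
from h import *
rows(([.522,.331,.12],down(1.609)))"
```

```text
[60.5, -67.65, 10.44, -0.001, -0.0, -1.25]
```

```bash
python3 -m jog '[[60.5,-67.6,8,0,0,-1.25],[60.5,-67.6,8,0,0,-1.25],[60.5,-67.6,8,0,0,-1.25],[60.5,-67.6,8,0,0,-1.25],[60.5,-67.6,8,0,0,-1.25],[60.5,-67.6,8,0,0,-1.25],[60.5,-67.6,8,0,0,-1.25],[60.5,-67.6,8,0,0,-1.25]]' 100; python3 -c "
from h import *
st();rows(([.522,.331,.12],down(1.609)))"
```

```text
time_s: 1.0
ee_pos: [0.3377, -0.1417, 0.3695]
eef_rot: [3.141, 0.0, 1.565]
force: [0.5, -1.3, -0.9]
grip_width: 0.0941
grip_force: 0.0
grasp [ 0.3379 -0.1418  0.1891] rot [3.141 0.    1.565] q [-0.5  -0.09  2.03  0.    1.19 -0.49] F [ 0.5 -1.3 -0.9] w 0.09411394046800588 gf 0.0 1.0
[47.39, 18.13, 6.91, 0.001, 0.0, -0.044]
```

```bash
python3 -m jog '[[47.4,18.1,6.9,0,0,-0.044],[47.4,18.1,6.9,0,0,-0.044],[47.4,18.1,6.9,0,0,-0.044],[47.4,18.1,6.9,0,0,-0.044],[47.4,18.1,6.9,0,0,-0.044],[47.4,18.1,6.9,0,0,-0.044],[47.4,18.1,6.9,0,0,-0.044],[47.4,18.1,6.9,0,0,-0.044]]'; python3 -c "
from h import *
st();rows(([.522,.331,.09],down(1.609)))"
```

```text
time_s: 1.8
ee_pos: [0.4838, 0.2271, 0.3152]
eef_rot: [-3.142, 0.0, 1.603]
force: [1.1, -0.5, 0.2]
grip_width: 0.0938
grip_force: 0.0
grasp [0.4838 0.2271 0.1348] rot [-3.142  0.     1.603] q [ 0.37  0.36  1.66 -0.    1.12  0.34] F [ 1.1 -0.5  0.2] w 0.09381975911520687 gf 0.0 1.8
[10.26, 4.16, 4.48, -0.0, 0.0, -0.006]
```

```bash
python3 -m jog '[[5,2,0,0,0,0],[10.2,4.1,0,0,0,0],[10.2,4.1,2,0,0,0],[10.2,4.1,4.5,0,0,0],[10.2,4.1,7,0,0,0],[10.2,4.1,9,0,0,0],[10.2,4.1,10.5,0,0,0],[10.2,4.1,10.5,0,0,0]]'; python3 -c "
from h import *
st();a=snap('scene');b=snap('top')
cv2.imwrite('pics/g1.png',np.hstack([cv2.resize(a['img'][110:230,255:355],None,fx=4,fy=4),cv2.resize(b['img'][145:265,100:200],None,fx=4,fy=4)]))
rows(([.522,.331,.024],down(1.609)))"
```

```text
time_s: 2.6
ee_pos: [0.5209, 0.3279, 0.2086]
eef_rot: [-3.139, 0.002, 1.603]
force: [-0.4, -0.2, 0.2]
grip_width: 0.0939
grip_force: 0.0
grasp [0.5203 0.3276 0.0282] rot [-3.139e+00  2.000e-03  1.603e+00] q [ 0.5   0.66  1.48 -0.    1.    0.47] F [-0.4 -0.2  0.2] w 0.09392088190740089 gf 0.0 2.6
[0.28, 0.07, 0.68, 0.0, -0.0, -0.006]
```

View pics/g1.png

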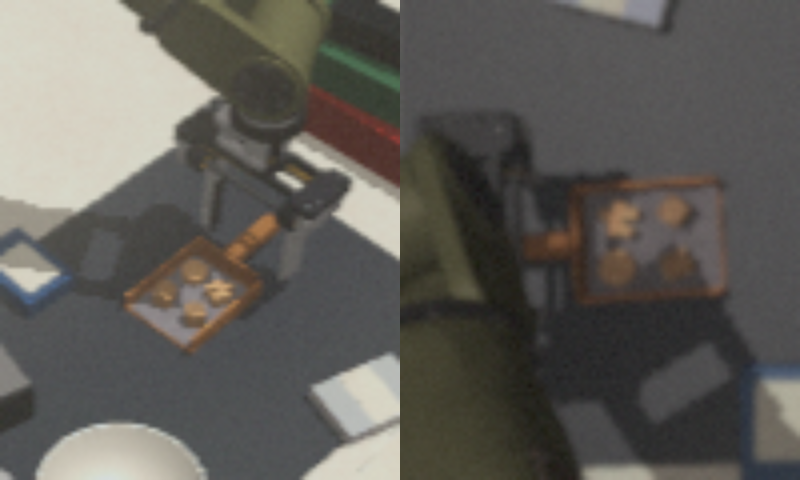

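The open fingers straddle the handle: in the left half the fingers are at (210,200) and (292,250), with the handle between them at (255,240). I lower slightly and close.

```bash
python3 -m jog '[[0.3,0.1,0.4,0,0,0],[0.3,0.1,0.4,0,0,0]]'; python3 -m jog '[[0,0,0,0,0,0],[0,0,0,0,0,0],[0,0,0,0,0,0],[0,0,0,0,0,0],[0,0,0,0,0,0],[0,0,0,0,0,0],[0,0,0,0,0,0],[0,0,0,0,0,0]]' 0 30;python3 -m jog '[[0,0,0,0,0,0],[0,0,0,0,0,0],[0,0,-1,0,0,0],[0,0,-2,0,0,0],[0,0,-3,0,0,0],[0,0,-4,0,0,0],[0,0,-5,0,0,0],[0,0,-5,0,0,0]]' 0 60; python3 -c "
from h import *
st();a=snap('scene');b=snap('top')
cv2.imwrite('pics/g2.png',np.hstack([cv2.resize(a['img'][110:230,255:355],None,fx=4,fy=4),cv2.resize(b['img'][145:265,100:200],None,fx=4,fy=4)]))"
```

```text
time_s: 2.9
ee_pos: [0.5223, 0.3315, 0.2071]
eef_rot: [3.141, -0.001, 1.603]
force: [-0.2, 0.2, 1.1]
grip_width: 0.0944
grip_force: 0.0
time_s: 3.7
ee_pos: [0.5221, 0.3312, 0.2066]
eef_rot: [3.142, 0.0, 1.603]
force: [-0.0, 0.5, -0.5]
grip_width: 0.0335
grip_force: 0.0
time_s: 4.5
ee_pos: [0.5223, 0.3313, 0.2585]
eef_rot: [3.139, -0.001, 1.603]
force: [-0.1, 0.1, -1.7]
grip_width: 0.0193
grip_force: 60.0
grasp [0.5228 0.3315 0.0781] rot [ 3.139e+00 -1.000e-03  1.603e+00] q [0.51 0.6  1.45 0.   1.09 0.47] F [-0.1  0.1 -1.7] w 0.019327661434337774 gf 59.99862492084503 4.5
```

View pics/g2.png

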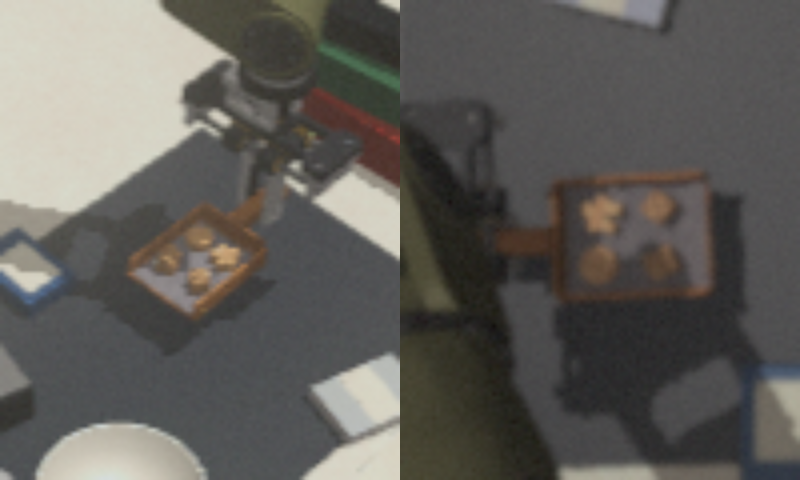

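The tray is held and level, with all four pieces still on it. Next move: the pre-pour position with the lip above the near part of the bowl.

```bash
python3 -c "
from h import *
rows(([.661,.179,.145],down(1.603)))"
```

```text
[-15.65, 13.4, -6.86, 0.0, -0.0, -0.0]
```

```bash
python3 -m jog '[[-1,1,-2,0,0,0],[-3,3,-4,0,0,0],[-6,5,-6,0,0,0],[-9,8,-6.9,0,0,0],[-12,10.5,-6.9,0,0,0],[-14.5,12.5,-6.9,0,0,0],[-15.6,13.4,-6.9,0,0,0],[-15.6,13.4,-6.9,0,0,0]]'; cat >> h.py <<'E'
def tilt(y,ths,lips,yaw=1.603):
    f=np.array([-np.cos(yaw),-np.sin(yaw),0]);T=[]
    for th,(lx,ly,lz) in zip(ths,lips):
        q=down(yaw)*R.from_rotvec([0,np.radians(th),0])
        ox=q.apply([-1,0,0]);oz=q.apply([0,0,-1]); T.append((np.array([lx,ly,lz])-.15*ox+.02*oz,q))
    rows(*T)
E
python3 -c "
from h import *
st();tilt(0,[3,6,9,12,15,18,20,20],[(.666,.029,z) for z in (.12,.117,.112,.107,.102,.097,.094,.094)])"
```

```text
time_s: 5.4
ee_pos: [0.6617, 0.1783, 0.3246]
eef_rot: [-3.14, 0.0, 1.601]
force: [0.9, 0.8, -2.8]
grip_width: 0.0196
grip_force: 60.0
grasp [0.6615 0.1782 0.1442] rot [-3.14   0.     1.601] q [ 0.21  0.67  1.17 -0.    1.3   0.18] F [ 0.9  0.8 -2.8] w 0.019604195182850757 gf 59.998446106910706 5.4
[-1.0, -0.05, -0.34, -0.001, 0.053, -0.002]
[-2.11, -0.04, -0.74, -0.001, 0.105, -0.002]
[-3.25, -0.04, -0.88, -0.001, 0.157, -0.002]
[-4.43, -0.04, -0.96, -0.001, 0.21, -0.002]
[-5.63, -0.04, -0.98, -0.001, 0.262, -0.002]
[-6.86, -0.03, -0.94, -0.001, 0.314, -0.002]
[-7.69, -0.03, -0.9, -0.001, 0.349, -0.002]
[-7.69, -0.03, -0.9, -0.001, 0.349, -0.002]
```

```bash
python3 -m jog '[[-1,0,-0.3,0,0.053,0],[-2.1,0,-0.7,0,0.105,0],[-3.2,0,-0.9,0,0.157,0],[-4.4,0,-1,0,0.21,0],[-5.6,0,-1,0,0.262,0],[-6.9,0,-0.9,0,0.314,0],[-7.7,0,-0.9,0,0.349,0],[-7.7,0,-0.9,0,0.349,0]]'
python3 -c "
from h import *
st();tilt(0,[22,24,26,28,31,34,37,40],[(.666,.027,z) for z in (.088,.082,.077,.072,.070,.068,.068,.068)])
a=snap('scene');b=snap('top')
cv2.imwrite('pics/g3.png',np.hstack([cv2.resize(a['img'][110:290,210:343],None,fx=3,fy=3),cv2.resize(b['img'][75:255,130:263],None,fx=3,fy=3)]))"
```

```text
time_s: 6.2
ee_pos: [0.663, 0.1031, 0.3343]
eef_rot: [-3.14, -0.35, 1.602]
force: [0.4, 0.5, -1.2]
grip_width: 0.0195
grip_force: 60.0
grasp [0.6608 0.1648 0.1648] rot [-3.14  -0.35   1.602] q [ 0.06  0.63  1.22  0.36  1.3  -0.07] F [ 0.4  0.5 -1.2] w 0.019456820704246494 gf 59.99860167503357 6.2
[-1.29, 0.06, -0.01, -0.001, 0.034, -0.0]
[-2.22, 0.06, 0.07, -0.001, 0.069, -0.001]
[-3.13, 0.06, 0.08, -0.001, 0.104, -0.001]
[-4.06, 0.06, 0.11, -0.001, 0.139, -0.001]
[-5.29, 0.06, -0.3, -0.001, 0.192, -0.001]
[-6.56, 0.06, -0.65, -0.001, 0.244, -0.001]
[-7.78, 0.06, -1.13, -0.001, 0.296, -0.001]
[-9.02, 0.06, -1.54, -0.001, 0.349, -0.001]
```

View pics/g3.png

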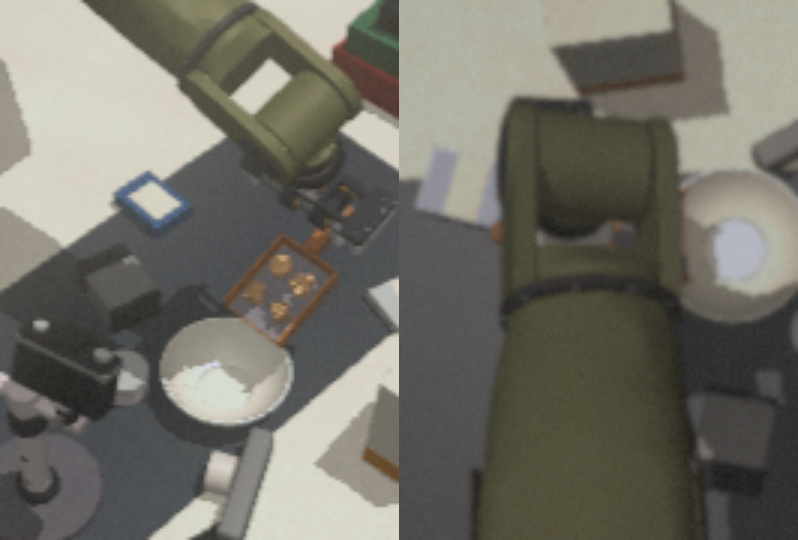

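The tray is tilted 20° at the bowl's near rim with its pieces still in place. The lip corners are at about (228,302) and (280,342) in the left half. I'll check the lip position against the plan.

```bash
python3 -c "
from h import *
a=snap('scene')
print(proj(a,np.array([.666,.029,.094])),210+254/3,110+322/3, onz(a,210+254/3,110+322/3,.094))"
```

```text
[292.98386268 218.66770424] 294.6666666666667 217.33333333333331 [0.66595899 0.03774336 0.094     ]
```

```bash
python3 -c "
from h import *
tilt(0,[22,24,26,28,31,34,37,40],[(.666,y,z) for y,z in zip((.027,.025,.023,.021,.02,.02,.02,.02),(.088,.082,.077,.074,.072,.07,.07,.07))])"
```

```text
[-1.37, 0.04, -0.01, -0.001, 0.036, 0.001]
[-2.48, 0.03, -0.0, -0.001, 0.071, 0.001]
[-3.59, 0.02, -0.06, -0.001, 0.106, 0.001]
[-4.63, 0.01, -0.28, -0.001, 0.141, 0.001]
[-5.96, 0.01, -0.72, -0.001, 0.193, 0.001]
[-7.22, 0.01, -1.07, -0.001, 0.245, 0.001]
[-8.45, 0.01, -1.55, -0.001, 0.298, 0.001]
[-9.69, 0.01, -1.96, -0.001, 0.35, 0.001]
```

```bash
python3 -m jog '[[-1.4,0,0,0,0.036,0],[-2.5,0,0,0,0.071,0],[-3.6,0,-0.1,0,0.106,0],[-4.6,0,-0.3,0,0.141,0],[-6,0,-0.7,0,0.193,0],[-7.2,0,-1.1,0,0.245,0],[-8.5,0,-1.5,0,0.298,0],[-9.7,0,-2,0,0.35,0]]'
python3 -c "
from h import *
st();tilt(0,[42,44,46,48,49,49,49,49],[(.666,.02,.07)]*8)"
```

```text
time_s: 7.15
ee_pos: [0.6666, 0.0052, 0.3201]
eef_rot: [-3.141, -0.7, 1.604]
force: [-0.3, 0.3, -1.0]
grip_width: 0.0195
grip_force: 60.0
grasp [0.6626 0.1214 0.1822] rot [-3.141 -0.7    1.604] q [-0.12  0.65  1.25  0.7   1.41 -0.32] F [-0.3  0.3 -1. ] w 0.0195265803705145 gf 59.999136328697205 7.15
[-0.65, -0.01, -0.44, -0.001, 0.033, 0.0]
[-1.37, -0.01, -0.93, -0.001, 0.068, 0.0]
[-2.12, -0.01, -1.39, -0.001, 0.103, 0.0]
[-2.87, -0.01, -1.83, -0.001, 0.138, 0.0]
[-3.26, -0.01, -2.03, -0.001, 0.155, 0.0]
[-3.26, -0.01, -2.03, -0.001, 0.155, 0.0]
[-3.26, -0.01, -2.03, -0.001, 0.155, 0.0]
[-3.26, -0.01, -2.03, -0.001, 0.155, 0.0]
```

```bash
python3 -m jog '[[-0.7,0,-0.4,0,0.033,0],[-1.4,0,-0.9,0,0.068,0],[-2.1,0,-1.4,0,0.103,0],[-2.9,0,-1.8,0,0.138,0],[-3.3,0,-2,0,0.155,0],[-3.3,0,-2,0,0.155,0],[-3.3,0,-2,0,0.155,0],[-3.3,0,-2,0,0.155,0]]'
python3 -c "
from h import *
st();a=snap('scene');b=snap('top')
cv2.imwrite('pics/g4.png',np.hstack([cv2.resize(a['img'][110:290,210:343],None,fx=3,fy=3),cv2.resize(b['img'][75:255,170:303],None,fx=3,fy=3)]))"
```

```text
time_s: 7.95
ee_pos: [0.6679, -0.0331, 0.3144]
eef_rot: [3.141, -0.854, 1.603]
force: [0.3, 0.8, -1.3]
grip_width: 0.0197
grip_force: 60.0
grasp [0.6635 0.1028 0.1959] rot [ 3.141 -0.854  1.603] q [-0.18  0.68  1.23  0.83  1.5  -0.4 ] F [ 0.3  0.8 -1.3] w 0.019665154891598473 gf 59.999202489852905 7.95
```

View pics/g4.png

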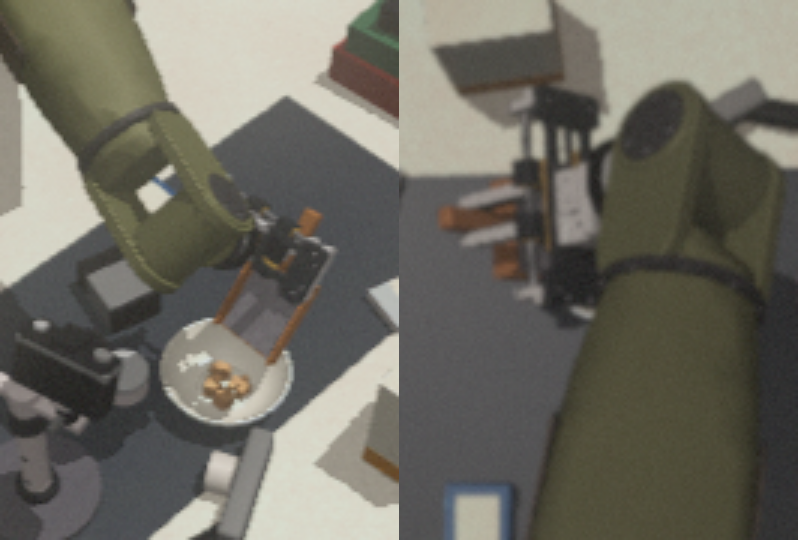

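All four pieces lie in the bowl in the left half, around (226,385), and the tray is empty. I back off upward and level the tray.

```bash
python3 -c "
from h import *
tilt(0,[49,49,43,36,29,22,15,8],[(.666,y,z) for y,z in zip((.024,.03,.04,.05,.06,.07,.08,.09),(.085,.11,.125,.13,.13,.13,.13,.13))])"
```

```text
[1.43, -0.0, -0.67, -0.0, 0.002, 0.0]
[3.71, 0.02, -1.87, -0.0, 0.002, 0.0]
[7.51, 0.05, -0.42, 0.0, -0.103, 0.0]
[10.66, 0.08, 2.21, 0.0, -0.225, 0.0]
[13.14, 0.12, 5.41, 0.0, -0.348, 0.0]
[15.32, 0.15, 8.82, 0.0, -0.47, 0.0]
[17.16, 0.18, 12.39, 0.0, -0.592, 0.0]
[18.65, 0.22, 16.08, 0.0, -0.714, 0.0]
```

```bash
python3 -m jog '[[1.4,0,-0.7,0,0,0],[3.7,0,-1.9,0,0,0],[7.5,0,-0.4,0,-0.1,0],[10.7,0.1,2.2,0,-0.225,0],[13.1,0.1,5.4,0,-0.35,0],[15.3,0.1,8.8,0,-0.47,0],[17.2,0.2,12.4,0,-0.59,0],[18.6,0.2,16.1,0,-0.714,0]]'
python3 -c "
from h import *
st();rows(([.6,.27,.12],down(1.603)),([.522,.331,.08],down(1.603)),([.522,.331,.025],down(1.603)))"
```

```text
time_s: 8.85
ee_pos: [0.6616, 0.2122, 0.3509]
eef_rot: [3.137, -0.136, 1.603]
force: [-0.1, -0.9, -1.5]
grip_width: 0.0197
grip_force: 60.0
grasp [0.6616 0.2368 0.1722] rot [ 3.137 -0.136  1.603] q [0.24 0.67 1.12 0.14 1.33 0.18] F [-0.1 -0.9 -1.5] w 0.01974222848854033 gf 59.99801516532898 8.85
[5.23, -6.0, 5.79, 0.004, -0.136, -0.0]
[10.97, -13.62, 10.58, 0.004, -0.136, -0.0]
[10.23, -13.64, 16.03, 0.004, -0.136, -0.0]
```

```bash
python3 -m jog '[[2.6,-3,2.9,0,-0.07,0],[5.2,-6,5.8,0,-0.136,0],[8,-10,8,0,-0.136,0],[11,-13.6,10.6,0,-0.136,0],[10.8,-13.6,12.3,0,-0.136,0],[10.5,-13.6,14,0,-0.136,0],[10.5,-13.6,14.5,0,-0.136,0],[10.5,-13.6,14.5,0,-0.136,0]]'
python3 -c "
from h import *
st();rows(([.522,.331,.025],down(1.603)))
a=snap('scene');b=snap('top')
cv2.imwrite('pics/g5.png',np.hstack([cv2.resize(a['img'][110:290,210:343],None,fx=3,fy=3),cv2.resize(b['img'][75:255,130:263],None,fx=3,fy=3)]))"
```

```text
time_s: 9.65
ee_pos: [0.5223, 0.3301, 0.2203]
eef_rot: [3.141, -0.004, 1.602]
force: [0.6, 0.2, -0.6]
grip_width: 0.0195
grip_force: 60.0
grasp [0.5223 0.3308 0.0399] rot [ 3.141 -0.004  1.602] q [0.5  0.65 1.47 0.   1.02 0.47] F [ 0.6  0.2 -0.6] w 0.019537150191722592 gf 59.998841285705566 9.65
[0.09, -0.02, 1.49, 0.0, -0.004, -0.001]
```

View pics/g5.png

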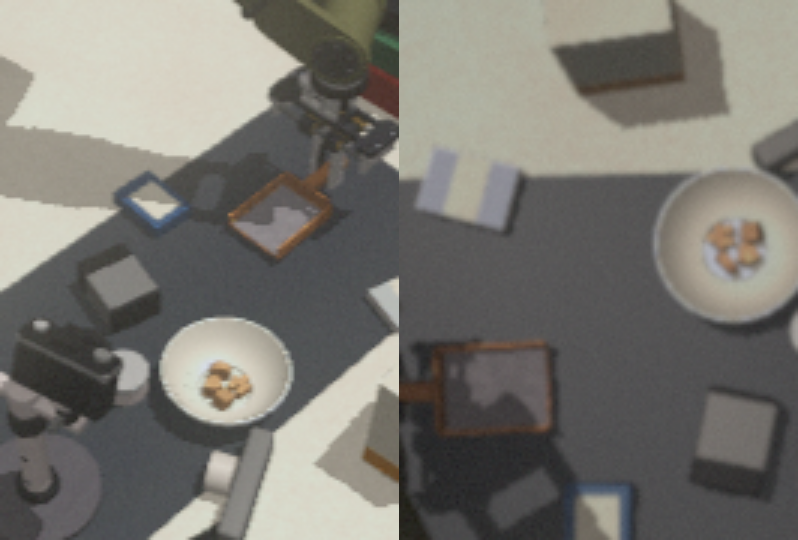

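Both views show all four pieces inside the bowl: right half around (735,248), left half around (226,385). The bowl hasn't moved, and the tray is level just above its old spot. I lower it slowly.

```bash
python3 -m jog '[[0.1,0,0.4,0,0,0],[0.1,0,0.8,0,0,0],[0.1,0,1.1,0,0,0],[0.1,0,1.3,0,0,0],[0.1,0,1.4,0,0,0],[0.1,0,1.4,0,0,0]]'; python3 -m jog '[[0,0,0.1,0,0,0],[0,0,0.1,0,0,0]]'
```

```text
time_s: 10.35
ee_pos: [0.5222, 0.331, 0.2065]
eef_rot: [3.141, -0.004, 1.603]
force: [-2.9, -2.1, 6.0]
grip_width: 0.0195
grip_force: 60.0
time_s: 10.55
ee_pos: [0.5222, 0.3311, 0.2061]
eef_rot: [3.141, -0.004, 1.603]
force: [-4.3, -1.9, 10.7]
grip_width: 0.0193
grip_force: 60.0
```

```bash
python3 -m jog '[[0,0,0,0,0,0],[0,0,0,0,0,0],[0,0,0,0,0,0],[0,0,0,0,0,0],[0,0,0,0,0,0],[0,0,0,0,0,0],[0,0,-1,0,0,0],[0,0,-3,0,0,0]]' 100 60; python3 -m jog '[[0,0,-3,0,0,0],[0,0,-7,0,0,0],[0,0,-11,0,0,0],[0,0,-15,0,0,0],[0,0,-19,0,0,0],[0,0,-23,0,0,0],[0,0,-23,0,0,0],[0,0,-23,0,0,0]]'; python3 -c "
from h import *
st();rows(([.35,0,.31],down(.253)),([.517,-.298,.31],down(.253)))"
```

```text
time_s: 11.35
ee_pos: [0.5219, 0.3307, 0.2345]
eef_rot: [-3.139, -0.003, 1.603]
force: [0.3, 0.3, 0.2]
grip_width: 0.0801
grip_force: 0.0
time_s: 12.15
ee_pos: [0.5219, 0.3297, 0.4659]
eef_rot: [3.14, -0.005, 1.603]
force: [-0.2, 0.0, -0.8]
grip_width: 0.0937
grip_force: 0.0
grasp [0.5221 0.3306 0.2855] rot [ 3.14  -0.005  1.603] q [0.5  0.42 1.22 0.   1.5  0.47] F [-0.2  0.  -0.8] w 0.09374358223791535 gf 0.0 12.15
[-32.39, -18.23, -2.64, -0.002, -0.005, 1.35]
[-62.71, -2.49, -2.76, -0.002, -0.005, 1.35]
```

The tray is down and released. Now over to the column.

```bash
python3 -m jog '[[-3,-2,-1,0,0,0.15],[-8,-5,-2,0,0,0.3],[-12,-8,-2.6,0,0,0.45],[-17,-10,-2.6,0,0,0.6],[-22,-12,-2.6,0,0,0.75],[-26,-15,-2.6,0,0,0.9],[-31,-17,-2.6,0,0,1.05],[-31,-17,-2.6,0,0,1.05]]'; python3 -c "
from h import *
st();a=snap('scene');b=snap('top')
cv2.imwrite('pics/g6.png',np.hstack([cv2.resize(a['img'][110:290,160:293],None,fx=3,fy=3),cv2.resize(b['img'][95:275,260:393],None,fx=3,fy=3)]))
rows(([.42,-.18,.31],down(.253)),([.517,-.298,.31],down(.253)))"
```

```text
time_s: 12.95
ee_pos: [0.3604, 0.0123, 0.4888]
eef_rot: [-3.138, -0.001, 0.546]
force: [-0.2, 0.4, -0.2]
grip_width: 0.0942
grip_force: 0.0
grasp [0.3602 0.013  0.3084] rot [-3.138e+00 -1.000e-03  5.460e-01] q [-0.07 -0.2   1.85  0.    1.49  0.96] F [-0.2  0.4 -0.2] w 0.0942132663187307 gf 0.0 12.95
[-5.06, 19.52, -0.22, -0.004, -0.001, 0.297]
[-2.95, 34.64, -0.28, -0.004, -0.001, 0.297]
```

```bash
python3 -m jog '[[-1,4,0,0,0,0.1],[-2.5,9,0,0,0,0.2],[-4,14,0,0,0,0.29],[-5,19,0,0,0,0.29],[-4.5,23.5,0,0,0,0.29],[-4,28,0,0,0,0.29],[-3.3,32,0,0,0,0.29],[-3,34.6,0,0,0,0.29]]'; python3 -m jog '[[0,0,0,0,0,0],[0,0,2,0,0,0],[0,0,4,0,0,0],[0,0,5,0,0,0],[0,0,5,0,0,0]]'; python3 -c "
from h import *
st();a=snap('scene');b=snap('top')
cv2.imwrite('pics/g7.png',np.hstack([cv2.resize(a['img'][140:290,150:250],None,fx=4,fy=4),cv2.resize(b['img'][115:265,290:390],None,fx=4,fy=4)]))
rows(([.5175,-.298,.2],down(.253)))"
```

```text
time_s: 13.85
ee_pos: [0.5204, -0.297, 0.4859]
eef_rot: [-3.135, 0.001, 0.263]
force: [-1.1, -0.1, -0.1]
grip_width: 0.0937
grip_force: 0.0
time_s: 14.35
ee_pos: [0.5185, -0.2948, 0.4368]
eef_rot: [-3.135, 0.001, 0.264]
force: [-0.3, -0.6, 0.5]
grip_width: 0.094
grip_force: 0.0
grasp [ 0.5181 -0.2937  0.2564] rot [-3.135e+00  1.000e-03  2.640e-01] q [-0.58  0.38  1.33  0.    1.43  0.73] F [-0.3 -0.6  0.5] w 0.09397544747769926 gf 0.0 14.35
[-0.17, 0.27, 5.86, -0.004, -0.001, 0.01]
```

View pics/g7.png

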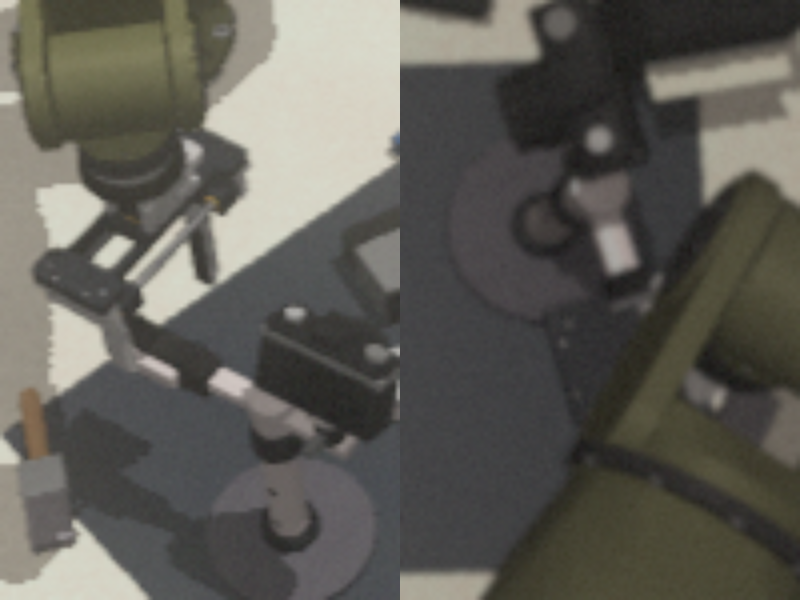

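The open fingers straddle the grip: left half, near finger tip at (120,355), trigger plate at (158,372), other finger at (205,270) behind the bar. I descend and squeeze.

```bash
python3 -m jog '[[-0.2,0.3,2,0,0,0],[-0.2,0.3,4,0,0,0],[-0.2,0.3,5.5,0,0,0],[-0.2,0.3,5.8,0,0,0],[-0.2,0.3,5.8,0,0,0]]'; python3 -m jog '[[0,0,0,0,0,0],[0,0,0,0,0,0],[0,0,0,0,0,0],[0,0,0,0,0,0],[0,0,0,0,0,0],[0,0,0,0,0,0],[0,0,0,0,0,0],[0,0,0,0,0,0]]' 0 40; python3 -m jog '[[0,0,0,0,0,0],[0,0,0,0,0,0],[0,0,0,0,0,0],[0,0,0,0,0,0]]'
```

```text
time_s: 14.95
ee_pos: [0.5173, -0.2987, 0.3811]
eef_rot: [-3.138, -0.001, 0.263]
force: [0.2, -0.0, 0.4]
grip_width: 0.0943
grip_force: 0.0
time_s: 15.75
ee_pos: [0.5171, -0.2996, 0.3805]
eef_rot: [-3.141, -0.001, 0.262]
force: [10.1, -33.5, -6.5]
grip_width: 0.0335
grip_force: 17.8
time_s: 16.15
ee_pos: [0.5171, -0.3005, 0.3808]
eef_rot: [3.139, -0.002, 0.262]
force: [7.4, -22.2, -4.3]
grip_width: 0.0309
grip_force: 40.0
```

Width is 31 mm, so the trigger is fully in. I ease the side load by about 1 mm, then pull up.

```bash
python3 -m jog '[[0,0.15,0,0,0,0],[0,0.15,0,0,0,0],[0,0.15,-1,0,0,0],[0,0.15,-2,0,0,0],[0,0.15,-3,0,0,0],[0,0.15,-4,0,0,0],[0,0.15,-4,0,0,0]]'; python3 -c "
from h import *
st()"
```

```text
time_s: 16.85
ee_pos: [0.5175, -0.3011, 0.4213]
eef_rot: [-3.141, -0.002, 0.262]
force: [3.2, -9.6, -2.3]
grip_width: 0.0304
grip_force: 40.0
grasp [ 0.5177 -0.301   0.2409] rot [-3.141e+00 -2.000e-03  2.620e-01] q [-0.59  0.4   1.35  0.    1.39  0.72] F [ 3.2 -9.6 -2.3] w 0.03041634429954571 gf 40.01735508441925 16.85
```

```bash
python3 -m jog '[[0,0.05,-1,0,0,0],[0,0.05,-2,0,0,0],[0,0.05,-3,0,0,0],[0,0.05,-4,0,0,0],[0,0.05,-5,0,0,0],[0,0.05,-5.5,0,0,0]]'; python3 -m jog '[[0,0,-0.2,0,0,0],[0,0,-0.4,0,0,0],[0,0,-0.6,0,0,0],[0,0,-0.6,0,0,0]]'; python3 -c "
from h import *
st();a=ctrl.camera('scene')
for z in(.2,.25,.3): print(z,proj(a,np.array([.618,-.272,z])).round(),proj(a,np.array([.7015,-.2288,z+.115])).round())
cv2.imwrite('pics/g8.png',cv2.resize(a['img'][110:290,140:290],None,fx=3,fy=3))"
```

```text
time_s: 17.45
ee_pos: [0.5177, -0.3015, 0.4753]
eef_rot: [-3.139, -0.001, 0.263]
force: [3.4, -6.0, -7.3]
grip_width: 0.0303
grip_force: 40.0
time_s: 17.85
ee_pos: [0.5178, -0.3016, 0.4804]
eef_rot: [-3.138, -0.0, 0.263]
force: [4.6, -6.6, -7.0]
grip_width: 0.0308
grip_force: 40.0
grasp [ 0.5177 -0.301   0.3   ] rot [-3.138 -0.     0.263] q [-0.59  0.37  1.25  0.    1.52  0.72] F [ 4.6 -6.6 -7. ] w 0.030757193880701774 gf 40.01042425632477 17.85
0.2 [217. 242.] [244. 228.]
0.25 [216. 233.] [243. 218.]
0.3 [215. 223.] [242. 207.]
```

View pics/g8.png

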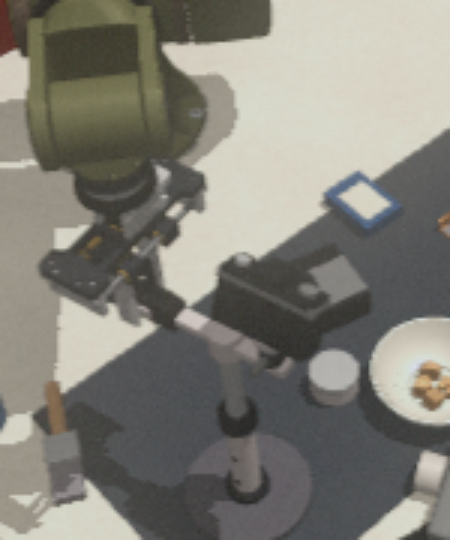

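The inner tube is extended, with the grip held at (150,300). The camera knob at (310,290) maps to pixel (243,207), which is the height predicted for the second stop. I pull gently until the stop is felt.

```bash
python3 -m jog '[[0,0,-0.1,0,0,0],[0,0,-0.2,0,0,0],[0,0,-0.2,0,0,0],[0,0,-0.2,0,0,0]]'
```

```text
time_s: 18.3
ee_pos: [0.5181, -0.3018, 0.4805]
eef_rot: [-3.137, 0.001, 0.263]
force: [7.8, -8.3, -20.5]
grip_width: 0.0308
grip_force: 40.0
```

The stop is felt: pull is 20 N and the arm no longer rises. I hold briefly, then hand in.

```bash
python3 -m jog '[[0,0,0,0,0,0],[0,0,0,0,0,0],[0,0,0,0,0,0],[0,0,0,0,0,0],[0,0,0,0,0,0]]'; python3 -c "
from station import ctrl
print(ctrl.hand_in())"
```

```text
time_s: 18.8
ee_pos: [0.5181, -0.3018, 0.4805]
eef_rot: [-3.137, 0.001, 0.263]
force: [6.7, -8.6, -19.7]
grip_width: 0.0308
grip_force: 40.0
the job is handed in; nothing more can be done
None
```

The job is handed in, though no verdict was returned: the four pieces are in the bowl, the empty tray is back flat on the table, and the column is at its second stop, held by the grip with the trigger squeezed.

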